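# Spin-dry the washed peppers in the salad spinner

### The arm

A 7-joint arm with a two-finger parallel gripper is mounted at the origin on the work surface. World frame = base frame: x ahead of the robot, y to its left, z up, the work surface at z = 0. Lengths are in m, angles in rad, forces in N, time in s.
With the tool pointing down it reaches from about 0.425 to 0.925 m from the base axis. Payload 6.8 kg.
Tool frame: the origin (TCP) lies midway between the tips of the shut fingers; the grasp point (between the pads) lies 19 mm behind it; z points along the fingers, y is the line along which they close (so a half turn about z gives the same grasp; the last joint's range is limited). The gripper opens to 85 mm and grips with 20 to 120 N. Pads are 22 mm wide; open, the fingers measure 114 mm over their backs; the gripper's body (76 mm by 85 mm) begins 54 mm behind the grasp point. The pads swing forward as they close: fully open they stand 13 mm farther back than shut.
Start: joints at [1.146, 0.477, 0.022, 1.555, -0.011, 1.109, -0.083], TCP at [0.21, -0.641, 0.231] pointing down, gripper open.
Joint ranges: [-2.96, 2.96], [-0.34, 2.1], [-1.41, 1.46], [0.24, 2.44], [-1.37, 4.51], [0.17, 1.92], [-2.96, 2.96]. Speed limits (rad/s): [2.39, 2.39, 3.14, 3.14, 3.14, 3.14, 3.14].

### API

Orientations are given as a unit quaternion [w, x, y, z].
In Python, from station import * gives the robot as it stands.
- The arm moves only by the shell command python3 -m creep 'ROWS' [FORCE]. ROWS is JSON, a list of rows, each a list of 7 numbers: the gripper command: -1 is shut, 1 is fully open, values between are in proportion, then the shift along the world's x, y, z in mm, then the turn, a rotation vector about the world's x, y, z in rad. A call has 1 to 5 rows; each row shifts and turns the commanded pose from where the row before left it; what a row does not reach is not made up. A row lasts 1/8 s, in which the tool goes at most 62.5 mm and 10.7 degrees, less where a joint would pass 70% of its speed; a pose out of reach is approached as far as the arm can. A call is refused whole if a number of a shift passes 62.5 or a number of a turn 0.188, either way. A call with a gripper value outside its range is refused whole. The fingers move at their own pace and stop on an object; FORCE is the grip in N (left out, the last holds). Time passes only in rows, so rows that do not move let the fingers close. It gives the time, the measured TCP pose, the force, the opening and the grip force at its end, in the units of the state.
- get_obs(): the state, without advancing time (a new reading comes with each control period).
- read_camera(name): name is "scene" or "top"; returns (picture, depth): 480x640x3 uint8, red, green, blue; 480x640 float32, m along the optical axis (not along the pixel's ray), 0 where there is no reading.
- camera_params(name): a dict with "intrinsics" (3x3 intrinsics, pixels), "cam_to_world" (4x4, takes a point from camera to world coordinates). Camera axes: x right, y up, looking along -z (the intrinsics and any distortion apply to the point x, -y, -z); pixel columns grow to the right and rows downward; lengths in m; the calibration is good to about 2 mm. A picture is of the moment at which its call begins. camera_params takes no time and is no camera call.
- hand_in(): hands the job in; it is judged then, once.
The state is a dict: "t": time; "q": joint angles; "joint_vel": joint speeds; "joint_torque": joint torques, N m; "eef_pos": TCP position; "tool_rot": TCP orientation; "contact_force": force on the tool from outside, world axes, zero at the start; "torque": the same for the moment, N m; "gripper_width": opening from 0.0 (shut) to 1.0 (fully open); "grasp_force": force on a finger pad.
Only numpy, scipy, OpenCV 4.12 (cv2) and the standard library are available. Lean on these libraries where they do the work, as an engineer would, in place of code of your own. Each camera call takes 0.05 s, during which the arm holds its last target. There are 200 camera calls.

### The job

Put every washed mini pepper from the draining mat into the basket of the salad spinner, shut its lid and only then swing the orange clamp lever shut over it. Take the crank by its grip and give it five full, steady turns clockwise; then swing the clamp lever fully open again and raise the lid until it stands upright, leaving the peppers in the basket. Do not whip the crank round faster than a turn a second, and leave the other things on the counter where they are.

Things in the scene. Friction and masses are not known exactly. Their poses are not given: they have to be found in the camera images.
- spinner: salad spinner, a round teal bowl 206 mm across, rim 130 mm above the counter, held down by a rubber foot: it does not move. Origin: on the bowl's axis at counter height; z up, +y to the lid's hinge, -y to the free side with the lid handle and clamp lever. The lid's top face is 140 mm above the counter when shut, 212 mm across, with a lip to y -115 on the free side
- basket_center (a point): point on the bowl's axis, 78 mm above the counter, in the middle of the pale green basket that turns in the bowl: inside 160 mm across at its floor (26 mm above the counter), widening to 178 mm at its rim (122 mm above the counter)
- lid (a joint): clear lid with a white rim and a stiff hinge, 0 = shut flat on the bowl, grows as it opens; at 1.57 it stands upright, stop at 1.8. It stays wherever it is left (about 0.45 N m of friction, besides its own 0.33 kg). It starts open. Seen in the spinner's frame the hinge pin runs along x
- lid_hinge (a point): middle of the lid's hinge pin, in the spinner's frame at x 0, y +108, z 132 mm
- lid_handle (a point): middle of the lid's white handle bar: round, 10 mm thick, parallel to the hinge pin, 46 mm free between its two posts, its centre 45 mm off the lid's top face. In the lid's frame (origin at lid_hinge, axes as the spinner's when shut) it is at x -40, y -206, z +53 mm; so, lid shut, in the spinner's frame at x -40, y -98, z 185 mm
- clamp (a joint): orange clamp lever on the bowl's free side, 0 = shut (loop stands upright, its nose over the lid's lip), grows as it swings outward and down, away from the bowl; 1.5 = fully open, lying outward. Stays where it is left (about 0.2 N m of friction). It starts open; its nose keeps the lid from closing or opening while the lever is shut
- clamp_hinge (a point): middle of the clamp lever's pin, parallel to the spinner's x axis, in the spinner's frame at x +40, y -126, z 118 mm
- clamp_bar (a point): middle of the clamp lever's grip bar, the end of its loop: round, 10 mm thick, parallel to the pin, 72 mm from it, 46 mm free between the loop's side arms. With the lever shut it is straight above the pin (190 mm above the counter); the nose plate lies 24 to 31 mm from the pin
- crank (a joint): white crank arm in the middle of the lid, turning about the bowl's axis; 0 at the start (arm along the spinner's +x when the lid is shut), grows by 6.283 with every turn clockwise as seen from above, no stops. A dog under the lid carries the basket round with it; it takes about 0.12 N m and does not run on by itself
- crank_grip (a point): middle of the crank's dark grip: an upright free-spinning round knob 24 mm thick and 42 mm high, 48 mm from the axis of the crank, this point 36 mm above the lid's top face (lid shut: 176 mm above the counter), the grip's top 21 mm higher and the crank arm 19 mm lower than this point
- mat: grey draining mat, 270 x 270 x 4 mm, fixed; origin at the centre of its underside
- pepper_red: washed mini sweet pepper, red, four-lobed, 67 mm long (and a short green stem beyond its +x end) and 46 mm wide and high, about 60 g, lying on the mat at the start, or absent (two to four peppers are there in all); origin at its centre, x along its length
- pepper_yellow: washed mini sweet pepper, yellow, four-lobed, 67 mm long (and a short green stem beyond its +x end) and 46 mm wide and high, about 60 g, lying on the mat at the start, or absent (two to four peppers are there in all); origin at its centre, x along its length
- pepper_orange: washed mini sweet pepper, orange, four-lobed, 67 mm long (and a short green stem beyond its +x end) and 46 mm wide and high, about 60 g, lying on the mat at the start, or absent (two to four peppers are there in all); origin at its centre, x along its length
- pepper_green: washed mini sweet pepper, green, four-lobed, 67 mm long (and a short green stem beyond its +x end) and 46 mm wide and high, about 60 g, lying on the mat at the start, or absent (two to four peppers are there in all); origin at its centre, x along its length
- mug: blue mug, 82 mm across, 85 mm high, a bystander; origin at the centre of its foot
- soap: green dish-soap bottle, 60 mm across, 190 mm high, a bystander; origin at the centre of its foot
- pump: cream pump bottle, 72 mm across, 175 mm high, a bystander; origin at the centre of its foot
- bowl: white bowl, 130 mm across, 55 mm high, a bystander; origin at the centre of its foot
- turner: orange turner with a black end, 270 mm long, lying on the counter, a bystander; origin under its middle
- tumbler: steel tumbler, 68 mm across, 85 mm high, a bystander; origin at the centre of its foot
Not all that is in view belongs to the job. What is meant by the pepper_orange is not pink, and is the smaller of those in its own colour.

How it is judged:
On the way, in this order (a step that is already met when the one before it is completed fails the run):
1. every pepper that is there lies in the basket, the lid still open (horizontal distance between each of pepper_red, pepper_yellow, pepper_orange, pepper_green and basket_center below 0.082 m and z of each of pepper_red, pepper_yellow, pepper_orange, pepper_green in the frame of spinner below 0.118 m and value of joint lid above 0.8 rad), for 0.2 s.
2. the lid is shut, the clamp lever still open (value of joint lid below 0.06 rad and value of joint clamp above 0.5 rad), for 0.2 s.
3. the clamp lever is shut over the shut lid, before the cranking (value of joint lid below 0.06 rad and value of joint clamp below 0.12 rad and value of joint crank below 3.5 rad), for 0.2 s.
4. the crank has been given five turns clockwise with the lid clamped (value of joint crank above 30.6 rad and value of joint clamp below 0.25 rad and value of joint lid below 0.1 rad).
5. the clamp lever is swung open, the lid still down (value of joint clamp above 1 rad and value of joint lid below 0.3 rad), for 0.1 s.
6. the lid is raised upright (value of joint lid above 1.35 rad), for 0.1 s.
At the end, for the whole second after the job is handed in: every pepper present lies at rest in the basket (its centre within 82 mm of the bowl's axis and less than 118 mm above the counter), the crank has made its five turns clockwise (reads more than 30.6 rad), the clamp lever is open (beyond 1.0 rad) and the lid stands open (beyond 1.35 rad) (horizontal distance between each of pepper_red, pepper_yellow, pepper_orange, pepper_green and basket_center below 0.082 m and z of each of pepper_red, pepper_yellow, pepper_orange, pepper_green in the frame of spinner below 0.118 m and linear speed of each of pepper_red, pepper_yellow, pepper_orange, pepper_green below 0.03 m/s and value of joint lid above 1.35 rad and value of joint clamp above 1 rad and value of joint crank above 30.6 rad); the robot touches nothing.
It fails at once if the crank is whipped round (faster than 9 rad/s) (velocity of joint crank above 9 rad/s).
It fails at once if one of the other things on the counter is pushed away (more than 40 mm) or knocked over (distance of any of mug, soap, pump, bowl, turner, tumbler from where it was at the start of the episode above 0.04 m or angle between any of mug, soap, pump, bowl, tumbler's own z axis and vertical above 0.6 rad).
Of pepper_red, pepper_yellow, pepper_orange, pepper_green only 2 to 4 are there at a start; the rules pass over those that are not, and their reading is None.
At some moment in a run one of pepper_red, pepper_yellow, pepper_orange, pepper_green may be knocked a few centimetres aside while the robot is not near it.
Once in a run the grip may slacken for a moment while it holds something.
It also fails if it takes over 210 s, if anything falls off the work surface, if the arm or the gripper's body presses on something with over 40 N, if the wrist force passes 120 N, or if a joint passes its speed limit or range.

## Working session

There is one attempt and no reset: what is moved stays moved. The work goes in short steps, Python scripts to look and compute and a shell command to move; the robot and the scene stay as the last step left them, time stands still between calls to the robot, and variables do not carry over. Pictures are saved under pics/ and viewed, at most 14 in all, crops included, and the job is handed in when it is done.

```bash
ls; mkdir -p pics
python3 - <<'E'
from station import *
import cv2,numpy as np
for n in("scene","top"):
    p,d=read_camera(n); cv2.imwrite(f"pics/{n}0.png",p[:,:,::-1]); np.save(f"{n}0.npy",d)
    c=camera_params(n); print(n,np.round(c["intrinsics"],1).tolist(),np.round(c["cam_to_world"],3).tolist())
o=get_obs();print({k:np.round(v,3).tolist() for k,v in o.items()})
E
```

```text
pics
scene [[447.4, 0.0, 316.2], [0.0, 447.4, 238.2], [0.0, 0.0, 1.0]] [[-0.654, -0.556, 0.512, 1.02], [0.756, -0.479, 0.445, 0.306], [-0.002, 0.679, 0.734, 0.847], [0.0, 0.0, 0.0, 1.0]]
top [[508.7, 0.0, 319.6], [0.0, 508.7, 235.2], [0.0, 0.0, 1.0]] [[0.01, 0.995, -0.099, 0.412], [-1.0, 0.008, -0.015, -0.132], [-0.014, 0.099, 0.995, 1.343], [0.0, 0.0, 0.0, 1.0]]
{'t': 0.1, 'q': [1.146, 0.478, 0.022, 1.556, -0.011, 1.109, -0.083], 'joint_vel': [0.0, -0.003, -0.001, -0.003, 0.0, 0.0, 0.0], 'joint_torque': [0.005, -59.776, 1.614, -28.195, 0.013, 0.005, 0.0], 'eef_pos': [0.21, -0.641, 0.23], 'tool_rot': [-0.001, 0.987, 0.158, -0.0], 'contact_force': [0.593, 0.256, 0.042], 'torque': [0.006, -0.012, 0.001], 'grasp_force': 0.0, 'gripper_width': 1.001}
```

View pics/scene0.png

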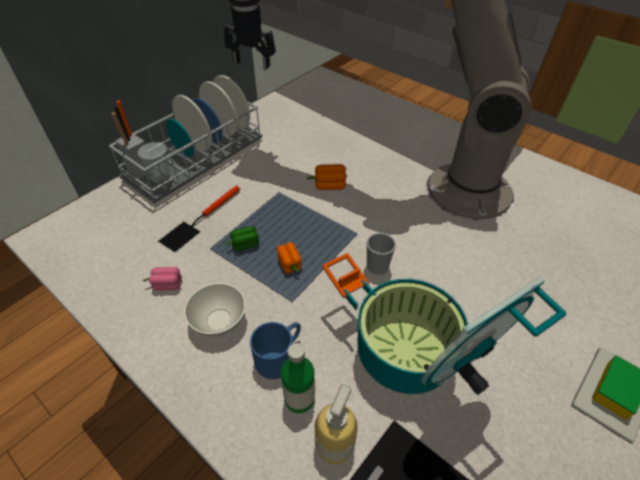

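View pics/top0.png

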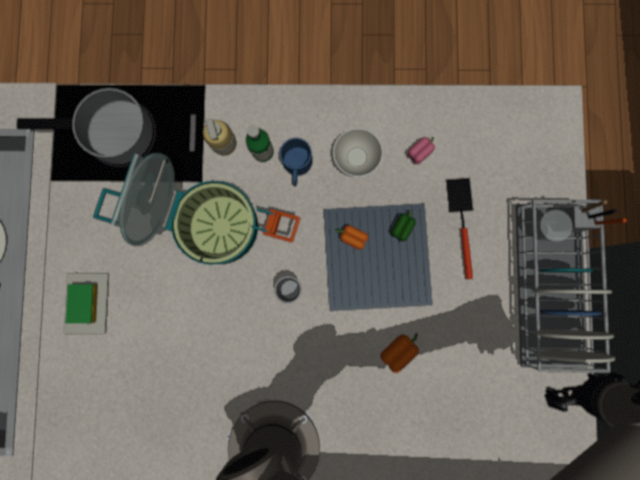

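The scene shows two peppers on the mat, orange at top-view (352,237) and green at (403,226). The lid is open at (148,198) and the clamp is open at (283,225). Orange candidates:
- (352,237), smaller and on the mat. This fits.
- (400,352), larger and off the mat. This is a decoy.

The pink pepper at (421,150) is not meant. I'll confirm with a crop and measure.

```bash
cat > h.py <<'E'
from station import *
import cv2,numpy as np
from scipy.optimize import least_squares
from scipy.spatial.transform import Rotation as R
def cloud(n,save=None):
    p,d=read_camera(n)
    if save: cv2.imwrite(save,p[:,:,::-1])
    c=camera_params(n);K=c["intrinsics"];T=c["cam_to_world"]
    v,u=np.mgrid[:480,:640]
    P=np.stack([(u-K[0,2])/K[0,0]*d,-(v-K[1,2])/K[1,1]*d,-d],-1)@T[:3,:3].T+T[:3,3]
    return p,np.where((d>0)[...,None],P,np.nan)
def hsv(p): return cv2.cvtColor(p,cv2.COLOR_RGB2HSV)
def blobs(m,amin=40):
    n,l,s,c=cv2.connectedComponentsWithStats(m.astype(np.uint8)); return [(c[i],l==i,s[i]) for i in range(1,n) if s[i,4]>=amin]
def st():
    o=get_obs();Rm=R.from_quat(o["tool_rot"],scalar_first=True).as_matrix()
    print(round(o["t"],2),"tcp",np.round(np.array(o["eef_pos"])*1000,1),"y",np.round(Rm[:,1],3),"z",np.round(Rm[:,2],3),"w",round(o["gripper_width"],3),"F",np.round(o["contact_force"],1),"g",round(o["grasp_force"],1),"q",np.round(o["q"],2))
E
python3 - <<'E'
from h import *
for n in("top","scene"):
    p,P=cloud(n);H=hsv(p)
    if n=="top": cv2.imwrite("pics/crop1.png",cv2.resize(p[130:380,160:460,::-1],None,fx=2.4,fy=2.4,interpolation=cv2.INTER_CUBIC))
    sat=(H[...,1]>120)&(H[...,2]>50)
    for nm,a,b in(("orange",3,18),("green",40,75),("red",0,3),("teal",80,97)):
        for c,m,s in blobs(sat&(H[...,0]>=a)&(H[...,0]<b),60):
            Q=P[m];Q=Q[np.isfinite(Q[:,0])]
            if len(Q)<20 or not(0.1<Q[:,0].mean()<1): continue
            w=Q[:,:2]-Q[:,:2].mean(0);e,V=np.linalg.eigh(np.cov(w.T));pr=w@V
            print(n,nm,np.round(c),s[4],"mean",np.round(Q.mean(0)*1000),"mid",np.round((Q.max(0)+Q.min(0))*500),"zmax",round(Q[:,2].max()*1000),"ext",np.round(np.ptp(pr,axis=0)*1000),"axis",np.round(V[:,1],2))
    t=(H[...,0]>78)&(H[...,0]<100)&(H[...,1]>100)&(P[...,2]>.122)&(P[...,2]<.137)
    Q=P[t];Q=Q[(Q[:,0]>.2)&(abs(Q[:,1]-.1)<.3)]
    f=least_squares(lambda x:np.hypot(Q[:,0]-x[0],Q[:,1]-x[1])-.101,[.45,.1],loss="soft_l1",f_scale=.003)
    print(n,"rim centre",f.x,len(Q),"resid",np.median(abs(f.fun)))
E
```

```text
top orange [615. 225.] 360 mean [  635. -1162.  -475.] mid [  656. -1066.  -264.] zmax 238 ext [149. 618.] axis [-0.19  0.98]
top orange [279. 224.] 479 mean [558. -16. 131.] mid [566. -19.  74.] zmax 152 ext [ 83. 102.] axis [0.4  0.92]
top orange [354. 237.] 431 mean [ 538. -199.   47.] mid [ 541. -199.   28.] zmax 55 ext [46. 66.] axis [0.46 0.89]
top orange [466. 253.] 329 mean [ 499. -493.   18.] mid [ 502. -493.   13.] zmax 26 ext [ 18. 134.] axis [-1.   -0.09]
top orange [399. 353.] 852 mean [ 249. -313.   56.] mid [ 246. -314.   43.] zmax 68 ext [58. 88.] axis [-0.66  0.75]
top green [258. 142.] 287 mean [759.  39. 131.] mid [764.  42. 131.] zmax 152 ext [43. 52.] axis [-0.46  0.89]
top green [404. 227.] 314 mean [ 564. -328.   48.] mid [ 565. -328.   43.] zmax 56 ext [39. 66.] axis [-0.89  0.46]
top green [ 79. 303.] 927 mean [362. 497.  46.] mid [361. 499.  44.] zmax 56 ext [67. 93.] axis [-1.   -0.01]
top teal [103. 204.] 151 mean [571. 319. 338.] mid [569. 312. 337.] zmax 344 ext [39. 60.] axis [-0.96  0.27]
top teal [174. 210.] 211 mean [591. 239. 129.] mid [590. 234. 12
[... 1592 characters left out ...]
 [774.  33. 112.] zmax 169 ext [80. 60.] axis [-0.57  0.82]
scene teal [180. 128.] 80 mean [ 451. -694.  134.] mid [ 365. -851.   43.] zmax 155 ext [ 44. 443.] axis [0.41 0.91]
scene teal [400. 319.] 564 mean [566. 121. 126.] mid [559. 121.  97.] zmax 194 ext [209. 300.] axis [-0.98 -0.22]
scene teal [529. 314.] 769 mean [584. 304. 339.] mid [602. 298. 338.] zmax 353 ext [ 61. 147.] axis [-0.84  0.54]
scene teal [477. 351.] 220 mean [621. 272. 252.] mid [625. 271. 250.] zmax 260 ext [12. 67.] axis [-0.96  0.26]
scene teal [445. 360.] 85 mean [684. 247. 282.] mid [678. 248. 272.] zmax 322 ext [ 5. 45.] axis [-0.9   0.44]
scene rim centre [0.563863   0.14613253] 650 resid 0.0011238550705360492
```

View pics/crop1.png

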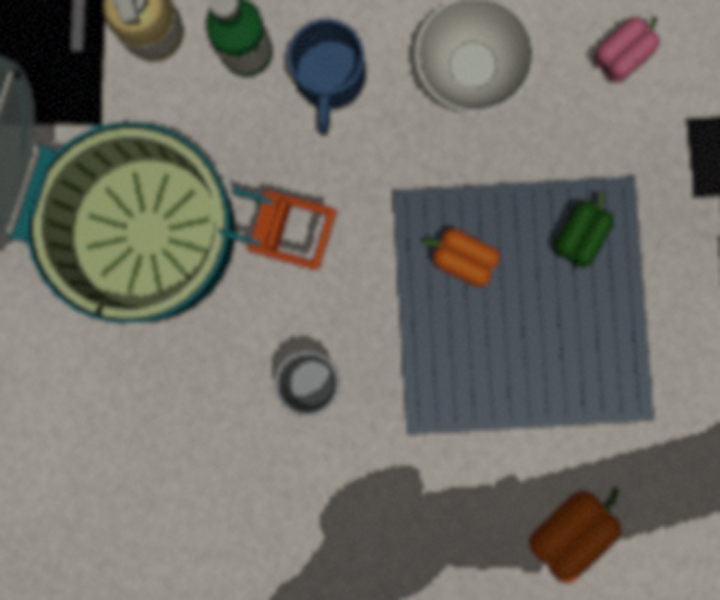

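The crop confirms it: the small orange pepper with the green stem is at crop (466,257), and the big one at (575,535) is off the mat. I'm heading to the orange pepper, and will refine the spinner yaw and lid angle on the way.

```bash
python3 -m creep '[[1,41,55,0,0,0,0.097],[1,41,55,0,0,0,0.097],[1,41,55,0,0,0,0.097],[1,41,55,0,0,0,0.097]]' 40 && python3 -m creep '[[1,41,55,0,0,0,0.097],[1,41,55,0,0,0,0.097],[1,42,56,-10,0,0,0.097],[1,42,56,-30,0,0,0.097],[1,0,0,-30,0,0,0]]'
python3 - <<'E'
from h import *
st()
c0=np.array([.5632,.1458])
for n in("top","scene"):
    p,P=cloud(n,f"pics/{n}1.png");H=hsv(p)
    def loc(Q,psi): 
        d=Q[:,:2]-c0; c,s=np.cos(psi),np.sin(psi); return np.c_[d@[c,s],d@[-s,c],Q[:,2]]*1000
    fin=np.isfinite(P[...,0])
    o=fin&(H[...,0]>=3)&(H[...,0]<18)&(H[...,1]>120)&(abs(P[...,1]+.02)<.09)&(abs(P[...,0]-.56)<.09)&(P[...,2]>.1)
    h=fin&(H[...,0]>75)&(H[...,0]<100)&(H[...,1]>80)&(P[...,1]>.25)&(P[...,1]<.36)&(P[...,2]>.31)&(P[...,2]<.37)&(abs(P[...,0]-.58)<.08)
    for psi in(-.25,-.285,-.32):
        a=loc(P[o],psi);b=loc(P[h],psi)
        print(n,psi,"clamp x",np.percentile(a[:,0],[3,50,97]).round(),"y",np.percentile(a[:,1],[3,97]).round(),"z",np.percentile(a[:,2],[5,95]).round(),"| handle x",np.percentile(b[:,0],[3,50,97]).round(),"y",np.percentile(b[:,1],[3,97]).round(),"z",np.percentile(b[:,2],[5,50,95]).round(),len(b))
    for nm,a,b in(("orange",3,18),("green",40,75)):
        m=fin&(H[...,1]>120)&(H[...,2]>50)&(H[...,0]>=a)&(H[...,0]<b)&(abs(P[...,0]-.55)<.1)&(abs(P[...,1]+.26)<.16)&(P[...,2]<.07)
        if m.sum(): print(n,nm,P[m].mean(0).round(3))
E
```

```text
t: 0.7
eef_pos: [0.3607, -0.4392, 0.2313]
tool_rot: [0.0, 0.938, 0.347, 0.0]
contact_force: [0.7, -0.4, 0.5]
gripper_width: 1.001
grasp_force: 0.0
t: 1.32
eef_pos: [0.5098, -0.2398, 0.168]
tool_rot: [0.0, 0.852, 0.524, 0.002]
contact_force: [-0.0, -0.2, -0.3]
gripper_width: 0.999
grasp_force: 0.0
1.32 tcp [ 509.8 -239.8  168. ] y [ 0.892 -0.451  0.002] z [ 0.004  0.002 -1.   ] w 0.999 F [-0.  -0.2 -0.3] g 0.0 q [ 0.59  0.38 -0.32  1.87  0.15  0.9  -0.27]
top -0.25 clamp x [ 3. 34. 64.] y [-200. -127.] z [121. 147.] | handle x [-65. -33.  -4.] y [137. 181.] z [334. 338. 350.] 203
top -0.285 clamp x [ 9. 39. 70.] y [-199. -126.] z [121. 147.] | handle x [-71. -40. -10.] y [137. 180.] z [334. 338. 350.] 203
top -0.32 clamp x [15. 45. 76.] y [-197. -124.] z [121. 147.] | handle x [-77. -46. -16.] y [138. 179.] z [334. 338. 350.] 203
top orange [ 0.539 -0.193  0.046]
scene -0.25 clamp x [ 3. 37. 65.] y [-197. -126.] z [121. 146.] | handle x [-63. -15.  56.] y [133. 184.] z [330. 337. 352.] 985
scene -0.285 clamp x [ 9. 42. 71.] y [-196. -125.] z [121. 146.] | handle x [-69. -21.  51.] y [135. 183.] z [330. 337. 352.] 985
scene -0.32 clamp x [15. 47. 77.] y [-194. -123.] z [121. 146.] | handle x [-75. -27.  47.] y [133. 181.] z [330. 337. 352.] 985
scene orange [ 0.542 -0.19   0.037]
scene green [ 0.569 -0.323  0.045]
```

Yaw -0.285 fits both the clamp (x≈40) and the handle (x≈-40). The lid is at about 1.63 rad. I'm checking for settling, then descending.

```bash
python3 -m creep '[[1,0,0,-30,0,0,0],[1,0,0,-30,0,0,0],[1,0,0,0,0,0,0]]'; python3 -c "
from h import *
st()"
```

```text
t: 1.8
eef_pos: [0.5043, -0.246, 0.1069]
tool_rot: [-0.001, 0.855, 0.519, -0.001]
contact_force: [-0.0, 0.1, 0.3]
gripper_width: 0.999
grasp_force: 0.0
1.8 tcp [ 504.3 -246.   106.9] y [ 0.887 -0.462 -0.004] z [-0.004  0.001 -1.   ] w 0.999 F [-0.   0.1  0.3] g 0.0 q [ 0.58  0.46 -0.3   1.92  0.18  0.79 -0.3 ]
```

```bash
python3 -m creep '[[1,18,24,0,0,0,0],[1,18,25,0,0,0,0],[1,0,0,-35,0,0,0],[1,0,0,-30,0,0,0],[1,0,0,-29,0,0,0]]'; python3 -m creep '[[1,0,0,0,0,0,0],[-1,0,0,0,0,0,0],[-1,0,0,0,0,0,0],[-1,0,0,0,0,0,0],[-1,0,0,0,0,0,0]]' 45;  python3 -c "
from h import *
st()"
```

```text
t: 2.42
eef_pos: [0.5433, -0.1976, 0.0152]
tool_rot: [0.001, 0.855, 0.519, 0.001]
contact_force: [-0.4, 0.1, -0.1]
gripper_width: 1.006
grasp_force: 0.0
t: 3.05
eef_pos: [0.5431, -0.1968, 0.0157]
tool_rot: [0.001, 0.854, 0.52, 0.001]
contact_force: [-2.4, 0.8, 7.0]
gripper_width: 0.528
grasp_force: 44.8
3.05 tcp [ 543.1 -196.8   15.7] y [ 0.888 -0.46   0.003] z [ 0.002 -0.001 -1.   ] w 0.528 F [-2.4  0.8  7. ] g 44.8 q [ 0.44  0.62 -0.26  1.93  0.26  0.63 -0.46]
```

```bash
python3 -m creep '[[-1,0,0,35,0,0,0],[-1,0,0,40,0,0,0],[-1,0,0,40,0,0,0],[-1,0,20,40,0,0,0],[-1,-1,30,40,0,0,0]]' && python3 -m creep '[[-1,-1,37,5,0,0,0],[-1,-1,37,0,0,0,0],[-1,-1,37,0,0,0,0],[-1,-1,37,0,0,0,0],[-1,-1,37,0,0,0,0]]' && python3 -m creep '[[-1,-1,37,0,0,0,0],[-1,-1,37,0,0,0,0],[-1,-1,37,0,0,0,0],[-1,0,0,0,0,0,0]]'; python3 -c "
from h import *
st()"
```

```text
t: 3.68
eef_pos: [0.5408, -0.1468, 0.211]
tool_rot: [0.001, 0.855, 0.519, 0.0]
contact_force: [0.2, -0.1, -0.3]
gripper_width: 0.525
grasp_force: 46.0
t: 4.3
eef_pos: [0.5359, 0.0398, 0.2147]
tool_rot: [0.0, 0.854, 0.52, 0.0]
contact_force: [0.1, -0.1, -0.9]
gripper_width: 0.525
grasp_force: 46.0
t: 4.8
eef_pos: [0.5323, 0.1536, 0.2148]
tool_rot: [-0.001, 0.853, 0.522, 0.001]
contact_force: [-0.5, -0.3, 0.3]
gripper_width: 0.521
grasp_force: 46.0
4.8 tcp [532.3 153.6 214.8] y [ 0.891 -0.455  0.   ] z [ 0.001  0.002 -1.   ] w 0.521 F [-0.5 -0.3  0.3] g 46.0 q [ 0.    0.34 -0.48  1.84  0.18  1.01 -1.03]
```

```bash
python3 -m creep '[[-1,1,-2,-40,0,0,0],[-1,1,-2,-40,0,0,0],[-1,0,0,-40,0,0,0],[-1,0,0,-35,0,0,0],[-1,0,0,0,0,0,0]]' && python3 -m creep '[[0.75,0,0,0,0,0,0],[0.75,0,0,0,0,0,0],[0.75,0,0,0,0,0,0],[0.75,0,0,40,0,0,0],[0.75,0,0,40,0,0,0]]' && python3 -m creep '[[1,0,0,40,0,0,0],[1,0,0,35,0,0,0],[1,2,-35,0,0,0,-0.17],[1,2,-40,0,0,0,-0.17],[1,3,-40,0,0,0,-0.17]]' && python3 -m creep '[[1,3,-40,0,0,0,-0.17],[1,3,-40,0,0,0,-0.17],[1,3,-40,0,0,0,-0.17],[1,3,-40,0,0,0,-0.17],[1,3,-40,0,0,0,-0.17]]' && python3 -m creep '[[1,3,-40,0,0,0,-0.17],[1,3,-40,-20,0,0,-0.04],[1,3,-40,-40,0,0,0],[1,0,0,-10,0,0,0]]'
python3 - <<'E'
from h import *
st()
p,P=cloud("scene","pics/scene2.png");p2,P2=cloud("top","pics/top2.png")
cv2.imwrite("pics/both2.png",cv2.vconcat([cv2.resize(p[200:430,180:600,::-1],(765,419)),cv2.resize(p2[180:280,160:480,::-1],(765,180))[:180]]))
for n,pp,Q in(("scene",p,P),("top",p2,P2)):
    H=hsv(pp);m=(H[...,1]>120)&(H[...,2]>50)&(H[...,0]>=40)&(H[...,0]<75)&(abs(Q[...,0]-.55)<.1)&(abs(Q[...,1]+.3)<.16)&(Q[...,2]<.07)
    print(n,m.sum(),Q[m].mean(0).round(3))
E
```

```text
t: 5.42
eef_pos: [0.5333, 0.1438, 0.0571]
tool_rot: [-0.0, 0.855, 0.519, -0.003]
contact_force: [0.0, -0.6, 1.0]
gripper_width: 0.525
grasp_force: 46.1
t: 6.05
eef_pos: [0.536, 0.1457, 0.1421]
tool_rot: [0.0, 0.855, 0.519, 0.001]
contact_force: [-0.4, 0.3, -0.3]
gripper_width: 0.875
grasp_force: 0.0
t: 6.68
eef_pos: [0.5428, 0.0296, 0.2167]
tool_rot: [0.0, 0.959, 0.285, 0.002]
contact_force: [-0.2, 0.0, -1.1]
gripper_width: 1.004
grasp_force: 0.0
t: 7.3
eef_pos: [0.5578, -0.1707, 0.2167]
tool_rot: [-0.0, 0.991, -0.136, 0.002]
contact_force: [0.2, 0.2, -0.7]
gripper_width: 1.0
grasp_force: 0.0
t: 7.8
eef_pos: [0.5643, -0.2933, 0.1436]
tool_rot: [0.001, 0.971, -0.239, -0.0]
contact_force: [-0.2, 0.2, -0.2]
gripper_width: 0.996
grasp_force: 0.0
7.8 tcp [ 564.3 -293.3  143.6] y [-0.464 -0.886  0.001] z [-0.001 -0.001 -1.   ] w 0.996 F [-0.2  0.2 -0.2] g 0.0 q [ 0.4   0.5  -0.02  1.73  0.01  0.91 -1.68]
scene 233 [ 0.566 -0.326  0.045]
top 0 [nan nan nan]<stdin>:7: RuntimeWarning: Mean of empty slice.
  ret = um.true_divide(
```

View pics/both2.png

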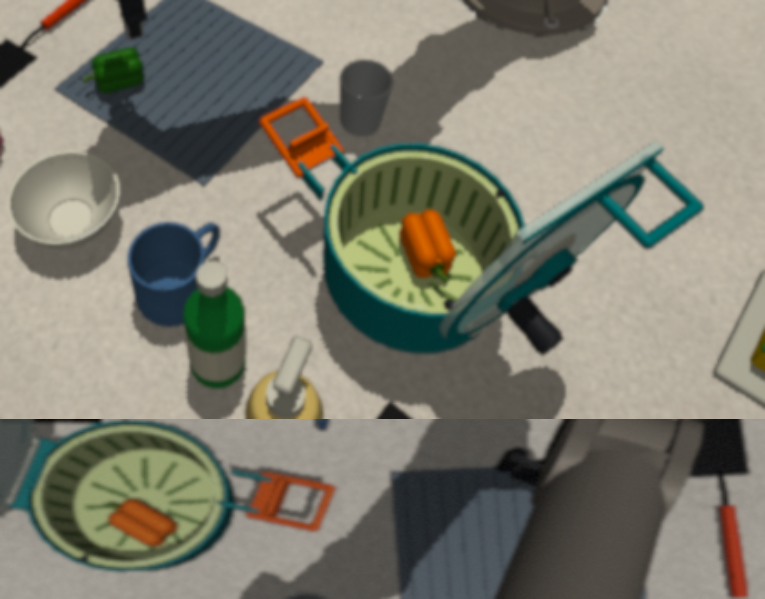

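The orange pepper lies in the basket (combined view 427,245), and the green one is still at its place on the mat (118,68). Now picking up the green.

```bash
python3 -m creep '[[1,1,-17,0,0,0,0],[1,0,-17,-20,0,0,0],[1,0,0,-40,0,0,0],[1,0,0,-35,0,0,0],[1,0,0,-33,0,0,0]]'; python3 -m creep '[[1,0,0,0,0,0,0],[-1,0,0,0,0,0,0],[-1,0,0,0,0,0,0],[-1,0,0,0,0,0,0],[-1,0,0,0,0,0,0]]' 45 && python3 -m creep '[[-1,0,0,35,0,0,0],[-1,0,0,40,0,0,0],[-1,0,0,40,0,0,0],[-1,0,20,40,0,0,0],[-1,0,30,40,0,0,0.05]]'; python3 -c "
from h import *
st()"
```

```text
t: 8.52
eef_pos: [0.5666, -0.3243, 0.014]
tool_rot: [0.0, 0.972, -0.237, -0.0]
contact_force: [0.1, 0.3, -0.2]
gripper_width: 1.004
grasp_force: 0.0
t: 9.15
eef_pos: [0.5681, -0.3241, 0.0178]
tool_rot: [0.0, 0.972, -0.236, 0.001]
contact_force: [-1.6, 0.1, 6.0]
gripper_width: 0.522
grasp_force: 45.2
t: 9.78
eef_pos: [0.5666, -0.2737, 0.2127]
tool_rot: [0.0, 0.977, -0.212, 0.0]
contact_force: [0.0, 0.3, -2.0]
gripper_width: 0.518
grasp_force: 46.1
9.78 tcp [ 566.6 -273.7  212.7] y [-0.415 -0.91   0.001] z [ 0.001 -0.001 -1.   ] w 0.518 F [ 0.   0.3 -2. ] g 46.1 q [ 0.38  0.42 -0.03  1.69  0.02  1.03 -1.66]
```

```bash
python3 -m creep '[[-1,2,40,1,0,0,0.17],[-1,2,40,1,0,0,0.17],[-1,2,40,0,0,0,0.17],[-1,2,40,0,0,0,0.17],[-1,2,40,0,0,0,0.17]]' && python3 -m creep '[[-1,2,40,0,0,0,0.17],[-1,3,40,0,0,0,0.17],[-1,3,40,0,0,0,0.17],[-1,3,40,0,0,0,0.17],[-1,3,46,0,0,0,0.17]]' && python3 -m creep '[[-1,0,0,0,0,0,0],[-1,0,0,0,0,0,0]]'; python3 -c "
from h import *
st()"
```

```text
t: 10.4
eef_pos: [0.5769, -0.0721, 0.2135]
tool_rot: [0.0, 0.977, 0.213, 0.0]
contact_force: [0.8, -0.3, -0.3]
gripper_width: 0.525
grasp_force: 46.2
t: 11.02
eef_pos: [0.5911, 0.1332, 0.2134]
tool_rot: [0.001, 0.803, 0.596, 0.0]
contact_force: [-0.0, 0.3, -0.5]
gripper_width: 0.526
grasp_force: 34.1
t: 11.28
eef_pos: [0.5909, 0.1321, 0.213]
tool_rot: [0.0, 0.805, 0.594, -0.0]
contact_force: [-0.6, -0.8, 0.6]
gripper_width: 0.524
grasp_force: 46.8
11.28 tcp [590.9 132.1 213. ] y [ 0.956 -0.295  0.   ] z [ 0.    -0.001 -1.   ] w 0.524 F [-0.6 -0.8  0.6] g 46.8 q [ 0.06  0.43 -0.5   1.72  0.23  1.05 -0.82]
```

```bash
python3 -m creep '[[-1,0,0,-40,0,0,0],[-1,0,0,-40,0,0,0],[-1,0,0,-40,0,0,0],[-1,0,0,-33,0,0,0],[-1,0,0,0,0,0,0]]' && python3 -m creep '[[0.5,0,0,0,0,0,0],[0.5,0,0,0,0,0,0],[0.5,0,0,0,0,0,0],[0.5,0,0,40,0,0,0],[0.5,0,0,40,0,0,0]]' && python3 -m creep '[[0.5,0,0,40,0,0,0],[0.5,0,-20,40,0,0,0.17],[0.5,0,-20,40,0,0,0.17],[0,0,-20,40,0,0,0.17],[0,0,-20,40,0,0,0.17]]' && python3 -m creep '[[-0.15,0,0,40,0,0,0.17],[-0.15,0,20,30,0,0,0.17],[-0.15,0,20,0,0,0,0.17],[-0.15,0,20,0,0,0,0.17],[-0.15,0,20,0,0,0,0.17]]'
python3 - <<'E'
from h import *
st()
p,P=cloud("scene","pics/scene3.png");p2,P2=cloud("top","pics/top3.png")
cv2.imwrite("pics/both3.png",cv2.vconcat([cv2.resize(p[200:430,180:600,::-1],(765,419)),cv2.resize(p2[180:280,160:480,::-1],(765,180))[:180]]))
E
```

```text
t: 11.9
eef_pos: [0.5876, 0.1327, 0.058]
tool_rot: [-0.002, 0.804, 0.594, -0.003]
contact_force: [-8.9, 4.4, 0.0]
gripper_width: 0.521
grasp_force: 62.4
t: 12.52
eef_pos: [0.5907, 0.1307, 0.1404]
tool_rot: [0.0, 0.805, 0.593, -0.001]
contact_force: [0.7, 0.2, 0.3]
gripper_width: 0.751
grasp_force: 0.0
t: 13.15
eef_pos: [0.5908, 0.0499, 0.3414]
tool_rot: [0.001, 0.559, 0.829, -0.0]
contact_force: [1.2, 0.1, -0.2]
gripper_width: 0.497
grasp_force: 0.0
t: 13.78
eef_pos: [0.5912, 0.1312, 0.4101]
tool_rot: [0.0, 0.168, 0.986, -0.001]
contact_force: [-0.6, 0.1, 0.1]
gripper_width: 0.427
grasp_force: 0.0
13.78 tcp [591.2 131.2 410.1] y [ 0.331  0.944 -0.001] z [ 0.001 -0.001 -1.   ] w 0.427 F [-0.6  0.1  0.1] g 0.0 q [ 0.28  0.35 -0.82  1.43  0.26  1.46  0.7 ]
```

View pics/both3.png

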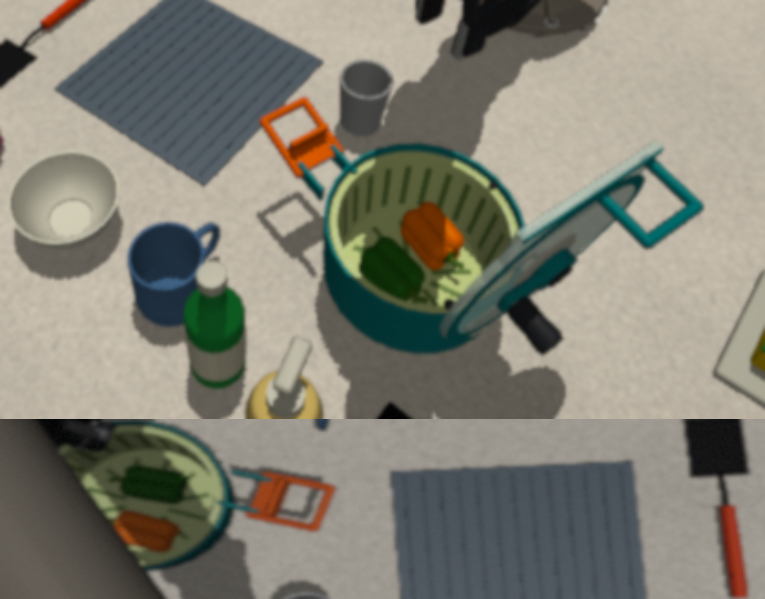

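Both peppers lie in the basket and the mat is empty. Next I measure the handle bar around scene pixel (551,323).

Run:
```python
from h import *
p,P=cloud("scene")
H=hsv(p);c0=np.array([.5632,.1458]);c,s=np.cos(-.285),np.sin(-.285)
L=lambda Q:np.c_[(Q[:,:2]-c0)@[c,s],(Q[:,:2]-c0)@[-s,c],Q[:,2]]*1000
m=np.zeros((480,640),np.uint8);cv2.line(m,(541,332),(562,316),1,3)
m=(m>0)&(H[...,0]>75)&(H[...,0]<100)&(H[...,1]>80)&(P[...,2]>.25)
Q=L(P[m]);print(len(Q),np.median(Q,0).round(1),np.percentile(Q,[10,90],axis=0).round(1))
for t in(1.5,1.55,1.6,1.65,1.7):print(t,108-206*np.cos(t)+53*np.sin(t),132+206*np.sin(t)+53*np.cos(t))
```

```text
86 [-40.6 182.  335.4] [[-59.  180.8 334.3]
 [-21.6 183.2 336.8]]
1.5 146.29537074646808 341.2330389288235
1.55 156.7048049745989 339.05758129657147
1.6 166.99250255526528 336.3645875445818
1.65 177.13274960224487 333.16078875475034
1.7 187.10020077885892 329.4541927555457
```

```bash
python3 -m creep '[[-0.15,-3,40,0,0,0,0.05],[-0.15,-3,40,0,0,0,0],[-0.15,-3,40,0,0,0,0],[-0.15,-3,40,0,0,0,0],[-0.15,-3,40,0,0,0,0]]' && python3 -m creep '[[-0.15,0,0,0,0,0,0],[-0.15,0,0,-20,0,0,0]]'; python3 -c "
from h import *
st()"
```

```text
t: 14.55
eef_pos: [0.5772, 0.3314, 0.4098]
tool_rot: [0.001, 0.148, 0.989, -0.001]
contact_force: [0.9, -0.1, 0.1]
gripper_width: 0.425
grasp_force: 0.0
t: 14.8
eef_pos: [0.5775, 0.3314, 0.391]
tool_rot: [0.001, 0.147, 0.989, 0.0]
contact_force: [0.7, -0.6, -0.7]
gripper_width: 0.427
grasp_force: 0.0
14.8 tcp [577.5 331.4 391. ] y [0.29  0.957 0.001] z [ 0.003  0.    -1.   ] w 0.427 F [ 0.7 -0.6 -0.7] g 0.0 q [-0.07  0.49 -0.84  1.32  0.36  1.49  0.4 ]
```

```bash
python3 -m creep '[[-0.15,-1,0,-25,0,0,0],[-0.15,0,0,-25,0,0,0],[-0.15,0,0,-26,0,0,0],[-0.15,0,0,0,0,0,0]]'; python3 -m creep '[[-1,0,0,0,0,0,0],[-1,0,0,0,0,0,0],[-1,0,0,0,0,0,0]]' 25
python3 - <<'E'
from h import *
st()
p,P=cloud("scene");cv2.imwrite("pics/s4.png",cv2.resize(p[180:400,360:640,::-1],None,fx=2.5,fy=2.5))
E
```

```text
t: 15.3
eef_pos: [0.5757, 0.329, 0.3118]
tool_rot: [-0.001, 0.147, 0.989, -0.002]
contact_force: [-0.3, 0.1, -0.5]
gripper_width: 0.423
grasp_force: 0.0
t: 15.68
eef_pos: [0.5759, 0.3324, 0.315]
tool_rot: [0.001, 0.144, 0.99, 0.0]
contact_force: [1.0, -2.9, 2.4]
gripper_width: 0.102
grasp_force: 24.7
15.68 tcp [575.9 332.4 315. ] y [0.286 0.958 0.001] z [ 0.002  0.    -1.   ] w 0.102 F [ 1.  -2.9  2.4] g 24.7 q [-0.06  0.52 -0.83  1.44  0.39  1.35  0.37]
```

View pics/s4.png

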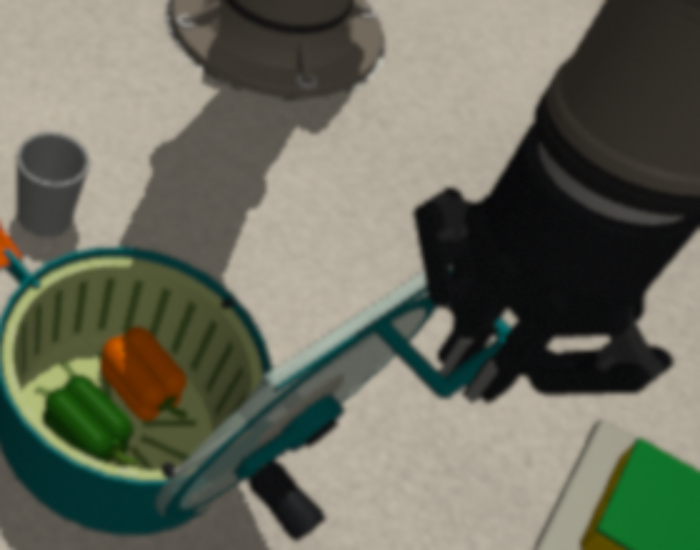

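Run:
```python
import numpy as np
f=lambda t:np.array([108-206*np.cos(t)+53*np.sin(t),132+206*np.sin(t)+53*np.cos(t)])
T=np.linspace(1.675,-0.005,16);X=np.array([f(t) for t in T])
W=np.c_[.281*X[:,0],.96*X[:,0],X[:,1]];print(np.diff(W,axis=0).round(1).tolist())
```

```text
[[-6.4, -21.8, 7.0], [-6.6, -22.5, 4.5], [-6.7, -22.8, 1.8], [-6.7, -22.8, -0.9], [-6.6, -22.6, -3.5], [-6.5, -22.1, -6.1], [-6.2, -21.3, -8.7], [-5.9, -20.2, -11.1], [-5.5, -18.9, -13.4], [-5.1, -17.4, -15.5], [-4.6, -15.6, -17.4], [-4.0, -13.6, -19.1], [-3.4, -11.5, -20.6], [-2.7, -9.2, -21.8], [-2.0, -6.8, -22.7]]
```

```bash
python3 -m creep '[[-1,-6.4,-21.8,7.0,0,0,0],[-1,-6.6,-22.5,4.5,0,0,0],[-1,-6.7,-22.8,1.8,0,0,0],[-1,-6.7,-22.8,-0.9,0,0,0],[-1,-6.6,-22.6,-3.5,0,0,0]]' && python3 -m creep '[[-1,-6.5,-22.1,-6.1,0,0,0],[-1,-6.2,-21.3,-8.7,0,0,0],[-1,-5.9,-20.2,-11.1,0,0,0],[-1,-5.5,-18.9,-13.4,0,0,0],[-1,-5.1,-17.4,-15.5,0,0,0]]'; python3 -c "
from h import *
st()"
```

```text
t: 16.35
eef_pos: [0.5432, 0.2215, 0.325]
tool_rot: [0.002, 0.144, 0.99, 0.002]
contact_force: [4.4, 1.4, 1.4]
gripper_width: 0.106
grasp_force: 25.4
t: 16.98
eef_pos: [0.5135, 0.1202, 0.2689]
tool_rot: [0.001, 0.144, 0.99, 0.001]
contact_force: [2.3, 0.4, -0.2]
gripper_width: 0.104
grasp_force: 26.5
16.98 tcp [513.5 120.2 268.9] y [0.285 0.959 0.001] z [ 0.003  0.001 -1.   ] w 0.104 F [ 2.3  0.4 -0.2] g 26.5 q [ 0.37  0.31 -0.86  1.82  0.26  1.13  0.7 ]
```

```bash
python3 -m creep '[[-1,-4.6,-15.6,-17.4,0,0,0],[-1,-4.0,-13.6,-19.1,0,0,0],[-1,-3.4,-11.5,-20.6,0,0,0],[-1,-2.7,-9.2,-21.8,0,0,0],[-1,-2.0,-6.8,-22.7,0,0,0]]' && python3 -m creep '[[-1,0,0,0,0,0,0],[-1,0,0,0,0,0,0]]'; python3 -c "
from h import *
st()"
```

```text
t: 17.6
eef_pos: [0.4966, 0.0626, 0.1663]
tool_rot: [0.001, 0.144, 0.99, -0.0]
contact_force: [1.1, -1.5, 0.6]
gripper_width: 0.107
grasp_force: 27.9
t: 17.85
eef_pos: [0.4964, 0.0627, 0.1667]
tool_rot: [0.0, 0.144, 0.99, -0.001]
contact_force: [2.7, -5.1, -3.2]
gripper_width: 0.101
grasp_force: 27.5
17.85 tcp [496.4  62.7 166.7] y [ 0.286  0.958 -0.001] z [-0.    -0.001 -1.   ] w 0.101 F [ 2.7 -5.1 -3.2] g 27.5 q [ 0.42  0.38 -0.81  1.99  0.34  0.91  0.71]
```

```bash
python3 -m creep '[[-1,0,0,-2,0,0,0],[-1,0,0,-2,0,0,0]]' && python3 -m creep '[[-0.2,0,0,0,0,0,0],[-0.2,0,0,0,0,0,0],[-0.2,0,0,0,0,0,0],[-0.2,0,0,30,0,0,0],[-0.2,0,0,40,0,0,0]]' && python3 -m creep '[[-0.2,10,-24,10,0,0,0],[-0.2,10,-24,0,0,0,0],[-0.2,10,-24,0,0,0,0],[-0.2,10,-23,0,0,0,0],[-0.2,10,-23,0,0,0,0]]'
python3 - <<'E'
from h import *
st()
c0=np.array([.5632,.1458]);c,s=np.cos(-.285),np.sin(-.285)
L=lambda Q:np.c_[(Q[:,:2]-c0)@[c,s],(Q[:,:2]-c0)@[-s,c],Q[:,2]]*1000
for n in("scene","top"):
    p,P=cloud(n,f"pics/{n}5.png");H=hsv(p)
    o=(H[...,0]>=3)&(H[...,0]<18)&(H[...,1]>120)&(abs(P[...,1]+.02)<.09)&(abs(P[...,0]-.56)<.09)&(P[...,2]>.1)
    Q=L(P[o]);b=Q[Q[:,1]<-186]
    print(n,len(Q),len(b),Q.min(0).round(),Q.max(0).round(), "bar",np.median(b,0).round(1) if len(b) else 0)
    l=L(P.reshape(-1,3));l=l[(abs(l[:,0]-60)<15)&(abs(l[:,1]+50)<25)&(l[:,2]>50)]
    print("lid z",np.median(l[:,2]) if len(l) else 0)
E
```

```text
t: 18.1
eef_pos: [0.4964, 0.0621, 0.1639]
tool_rot: [0.0, 0.145, 0.989, -0.002]
contact_force: [-6.9, -9.8, 23.4]
gripper_width: 0.104
grasp_force: 29.9
t: 18.73
eef_pos: [0.4952, 0.0638, 0.2324]
tool_rot: [-0.001, 0.144, 0.99, 0.0]
contact_force: [0.2, -0.6, -0.7]
gripper_width: 0.401
grasp_force: 0.0
t: 19.35
eef_pos: [0.5464, -0.055, 0.2424]
tool_rot: [-0.0, 0.144, 0.99, 0.0]
contact_force: [0.3, -0.2, -0.1]
gripper_width: 0.396
grasp_force: 0.0
19.35 tcp [546.4 -55.  242.4] y [0.284 0.959 0.   ] z [-0.  0. -1.] w 0.396 F [ 0.3 -0.2 -0.1] g 0.0 q [ 0.62  0.36 -0.78  1.81  0.28  1.09  1.02]
scene 715 134 [  -8. -242.  117.] [  72. -122.  553.] bar [  45.3 -193.6  139. ]
lid z 139.08119101511934Traceback (most recent call last):
  File "<stdin>", line 9, in <module>
    return umr_minimum(a, axis, None, out, keepdims, initial, where)
ValueError: zero-size array to reduction operation minimum which has no identity
```

Run:
```python
from h import *
c0=np.array([.5632,.1458]);c,s=np.cos(-.285),np.sin(-.285)
L=lambda Q:np.c_[(Q[:,:2]-c0)@[c,s],(Q[:,:2]-c0)@[-s,c],Q[:,2]]*1000
p,P=cloud("scene");H=hsv(p)
o=(H[...,0]>=3)&(H[...,0]<18)&(H[...,1]>120)&(abs(P[...,1]+.02)<.09)&(abs(P[...,0]-.56)<.09)&(P[...,2]>.1)&(P[...,2]<.16)
o=cv2.erode(o.astype(np.uint8),np.ones((2,2)))>0
Q=L(P[o])
for a in range(-200,-120,8):
    b=Q[(Q[:,1]>=a)&(Q[:,1]<a+8)]; 
    if len(b):print(a,len(b),np.percentile(b[:,2],[10,50,90]).round(),np.percentile(b[:,0],[5,95]).round())
cv2.imwrite("pics/s6.png",cv2.resize(p[200:400,250:500,::-1],None,fx=3,fy=3))
```

```text
-200 34 [137. 139. 141.] [14. 66.]
-192 40 [136. 138. 140.] [12. 69.]
-184 15 [134. 135. 138.] [11. 69.]
-176 14 [131. 133. 135.] [11. 69.]
-168 15 [129. 132. 134.] [12. 70.]
-160 11 [126. 129. 131.] [12. 69.]
-152 125 [125. 130. 146.] [13. 65.]
-144 134 [123. 125. 143.] [13. 66.]
-136 86 [121. 123. 125.] [13. 69.]
-128 34 [119. 121. 123.] [17. 69.]
```

View pics/s6.png

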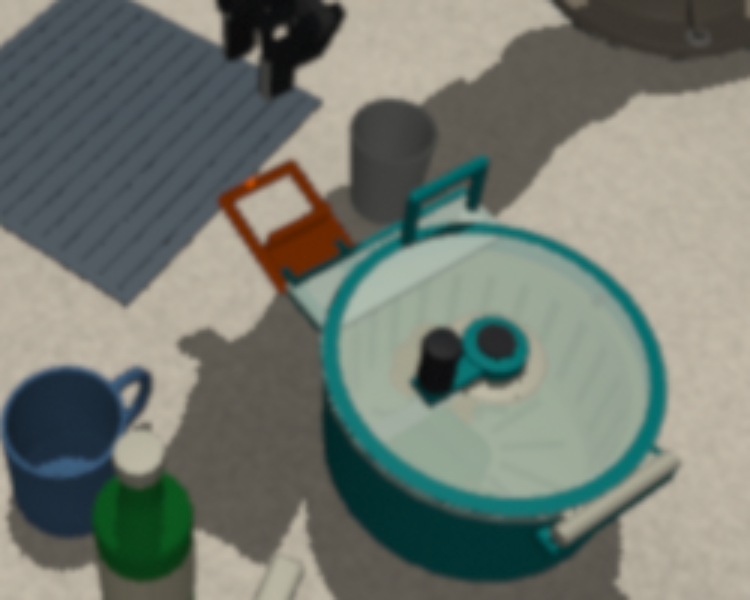

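Lid is shut (top face z≈139). The clamp bar sits at local (40,-196,134), so φ≈1.35. Gripping it.

```bash
python3 -m creep '[[-0.25,0,1,-35,0,0,0],[-0.25,0,0,-35,0,0,0],[-0.25,0,0,-30,0,0,0],[-0.25,0,0,-27,0,0,0],[-0.25,0,0,0,0,0,0]]'; python3 -m creep '[[-1,0,0,0,0,0,0],[-1,0,0,0,0,0,0],[-1,0,0,0,0,0,0]]' 25; python3 -c "
from h import *
st()"
```

```text
t: 20.12
eef_pos: [0.5444, -0.0522, 0.1138]
tool_rot: [-0.002, 0.143, 0.99, 0.0]
contact_force: [-0.6, 0.3, 0.0]
gripper_width: 0.374
grasp_force: 0.0
t: 20.5
eef_pos: [0.5463, -0.0544, 0.1164]
tool_rot: [0.001, 0.144, 0.99, -0.001]
contact_force: [-2.8, -4.3, 5.3]
gripper_width: 0.1
grasp_force: 25.0
20.5 tcp [546.3 -54.4 116.4] y [ 0.286  0.958 -0.001] z [ 0.001 -0.002 -1.   ] w 0.1 F [-2.8 -4.3  5.3] g 25.0 q [ 0.54  0.51 -0.71  1.92  0.43  0.86  0.89]
```

```bash
python3 -m creep '[[-1,1,3.5,11.4,0,0,0],[-1,1.6,5.4,10.9,0,0,0],[-1,2.1,7.1,9.8,0,0,0],[-1,2.5,8.5,8.4,0,0,0]]' && python3 -m creep '[[-1,2.9,9.8,6.8,0,0,0],[-1,3.1,10.8,4.9,0,0,0],[-1,3.3,11.4,3,0,0,0],[-1,3.4,11.7,0.9,0,0,0],[-1,0,0,0,0,0,0]]'; python3 -c "
from h import *
st()"
```

```text
t: 21.0
eef_pos: [0.553, -0.0312, 0.1569]
tool_rot: [-0.0, 0.145, 0.989, -0.002]
contact_force: [-2.8, -9.2, 2.8]
gripper_width: 0.104
grasp_force: 24.5
t: 21.62
eef_pos: [0.5664, 0.0132, 0.1732]
tool_rot: [0.001, 0.144, 0.99, -0.002]
contact_force: [-4.8, -8.0, 9.7]
gripper_width: 0.104
grasp_force: 25.8
21.62 tcp [566.4  13.2 173.2] y [ 0.286  0.958 -0.003] z [ 0.001 -0.004 -1.   ] w 0.104 F [-4.8 -8.   9.7] g 25.8 q [ 0.45  0.47 -0.75  1.84  0.38  0.99  0.82]
```

```bash
python3 -m creep '[[-1,0.6,2,0,0,0,0],[-0.2,0,0,0,0,0,0],[-0.2,0,0,0,0,0,0],[-0.2,0,0,0,0,0,0],[-0.2,0,0,30,0,0,0]]' && python3 -m creep '[[-0.2,0,0,35,0,0,0],[0.3,0,0,20,0,0,0]]'
python3 - <<'E'
from h import *
st()
c0=np.array([.5632,.1458]);c,s=np.cos(-.285),np.sin(-.285)
L=lambda Q:np.c_[(Q[:,:2]-c0)@[c,s],(Q[:,:2]-c0)@[-s,c],Q[:,2]]*1000
for n in("scene","top"):
    p,P=cloud(n,f"pics/{n}7.png");H=hsv(p);Q=L(P.reshape(-1,3));dark=(p.max(2)<70).ravel()
    k=Q[dark&(np.hypot(Q[:,0],Q[:,1])<80)&(Q[:,2]>185)&(Q[:,2]<205)]
    print(n,"knob top",len(k),k.mean(0).round(1) if len(k) else 0)
    o=((H[...,0]>=3)&(H[...,0]<18)&(H[...,1]>120)).ravel()&(abs(Q[:,0]-40)<40)&(Q[:,1]<-90)&(Q[:,1]>-230)&(Q[:,2]>100)&(Q[:,2]<220)
    b=Q[o&(Q[:,2]>175)];print("clamp bar",o.sum(),len(b),b.mean(0).round(1) if len(b) else 0)
    l=Q[(abs(Q[:,0]-60)<15)&(abs(Q[:,1]+50)<25)&(Q[:,2]>50)];print("lid z",np.median(l[:,2]) if len(l) else 0)
E
```

```text
t: 22.25
eef_pos: [0.565, 0.017, 0.1999]
tool_rot: [-0.002, 0.143, 0.99, 0.0]
contact_force: [0.5, -0.3, 0.5]
gripper_width: 0.4
grasp_force: 0.0
t: 22.5
eef_pos: [0.5672, 0.0176, 0.2581]
tool_rot: [0.001, 0.144, 0.99, 0.0]
contact_force: [-0.2, -0.6, 0.5]
gripper_width: 0.6
grasp_force: 0.0
22.5 tcp [567.2  17.6 258.1] y [0.284 0.959 0.001] z [ 0.002  0.001 -1.   ] w 0.6 F [-0.2 -0.6  0.5] g 0.0 q [ 0.48  0.38 -0.79  1.75  0.29  1.14  0.88]
scene knob top 145 [ 50.3   2.7 193.9]
clamp bar 520 162 [  39.6 -123.4  190.3]
lid z 556.5446326254719
top knob top 0 0
clamp bar 0 0 0
lid z 608.9847010254127
```

```bash
python3 -m creep '[[0.3,10,28,0,0,0,0],[0.3,11,29,0,0,0,0],[0.3,11,29,0,0,0,0],[0.3,10,29,0,0,0,0],[0.3,0,0,0,0,0,0]]' && python3 -m creep '[[0.3,0,0,-30,0,0,0],[0.3,0,0,-30,0,0,0],[0.3,0,0,-32,0,0,0],[0.3,0,0,0,0,0,0]]'; python3 -m creep '[[-1,0,0,0,0,0,0],[-1,0,0,0,0,0,0],[-1,0,0,0,0,0,0]]' 40; python3 -c "
from h import *
st()"
```

```text
t: 23.22
eef_pos: [0.6078, 0.1348, 0.255]
tool_rot: [-0.001, 0.142, 0.99, 0.001]
contact_force: [-0.6, -0.4, -0.6]
gripper_width: 0.647
grasp_force: 0.0
t: 23.72
eef_pos: [0.6064, 0.1297, 0.1612]
tool_rot: [-0.003, 0.144, 0.99, -0.002]
contact_force: [-0.0, 0.8, -0.5]
gripper_width: 0.65
grasp_force: 0.0
t: 24.1
eef_pos: [0.6095, 0.1318, 0.166]
tool_rot: [0.001, 0.144, 0.99, 0.0]
contact_force: [-1.0, -0.6, 3.6]
gripper_width: 0.265
grasp_force: 39.1
24.1 tcp [609.5 131.8 166. ] y [0.285 0.958 0.001] z [ 0.002  0.    -1.   ] w 0.265 F [-1.  -0.6  3.6] g 39.1 q [ 0.22  0.57 -0.74  1.71  0.44  1.04  0.61]
```

```bash
python3 -c "
import numpy as np
a=-.285-np.arange(21)*np.pi/10
for d in np.diff(48*np.c_[np.cos(a),np.sin(a)],axis=0).round(1).tolist():print([-1]+d+[0]*4)" | tr -d ' ' | paste -sd, | sed 's/\],\[/],[/g'
```

```text
[-1,-6.4,-13.6,0,0,0,0],[-1,-10.3,-10.9,0,0,0,0],[-1,-13.2,-7.2,0,0,0,0],[-1,-14.8,-2.8,0,0,0,0],[-1,-14.9,1.9,0,0,0,0],[-1,-13.6,6.4,0,0,0,0],[-1,-10.9,10.3,0,0,0,0],[-1,-7.2,13.2,0,0,0,0],[-1,-2.8,14.8,0,0,0,0],[-1,1.9,14.9,0,0,0,0],[-1,6.4,13.6,0,0,0,0],[-1,10.3,10.9,0,0,0,0],[-1,13.2,7.2,0,0,0,0],[-1,14.8,2.8,0,0,0,0],[-1,14.9,-1.9,0,0,0,0],[-1,13.6,-6.4,0,0,0,0],[-1,10.9,-10.3,0,0,0,0],[-1,7.2,-13.2,0,0,0,0],[-1,2.8,-14.8,0,0,0,0],[-1,-1.9,-14.9,0,0,0,0]
```

First quarter turn cautiously, then a check.

```bash
python3 -m creep '[[-1,-6.4,-13.6,0,0,0,0],[-1,-10.3,-10.9,0,0,0,0],[-1,-13.2,-7.2,0,0,0,0],[-1,-14.8,-2.8,0,0,0,0],[-1,-14.9,1.9,0,0,0,0]]'
python3 - <<'E'
from h import *
st()
c0=np.array([.5632,.1458]);e=np.array(get_obs()["eef_pos"])[:2]-c0
print("r",np.hypot(*e)*1000,"ang",(-.285-np.arctan2(e[1],e[0])))
E
```

```text
t: 24.72
eef_pos: [0.5497, 0.0983, 0.1658]
tool_rot: [0.002, 0.145, 0.989, 0.0]
contact_force: [4.0, 1.0, 5.8]
gripper_width: 0.268
grasp_force: 39.7
24.73 tcp [549.7  98.3 165.8] y [0.286 0.958 0.001] z [ 0.004 -0.    -1.   ] w 0.268 F [4.  1.  5.8] g 39.7 q [ 0.32  0.47 -0.78  1.86  0.4   0.97  0.64]
r 49.37888023782895 ang 1.5620059370415442
```

Forces are low and the angle is right, so I finish turn 1.

```bash
python3 -m creep '[[-1,-13.6,6.4,0,0,0,0],[-1,-10.9,10.3,0,0,0,0],[-1,-7.2,13.2,0,0,0,0],[-1,-2.8,14.8,0,0,0,0],[-1,1.9,14.9,0,0,0,0]]' && python3 -m creep '[[-1,6.4,13.6,0,0,0,0],[-1,10.3,10.9,0,0,0,0],[-1,13.2,7.2,0,0,0,0],[-1,14.8,2.8,0,0,0,0],[-1,14.9,-1.9,0,0,0,0]]' && python3 -m creep '[[-1,13.6,-6.4,0,0,0,0],[-1,10.9,-10.3,0,0,0,0],[-1,7.2,-13.2,0,0,0,0],[-1,2.8,-14.8,0,0,0,0],[-1,-1.9,-14.9,0,0,0,0]]'
python3 - <<'E'
from h import *
st()
c0=np.array([.5632,.1458]);e=np.array(get_obs()["eef_pos"])[:2]-c0
print("r",np.hypot(*e)*1000,"ang",(-.285-np.arctan2(e[1],e[0])))
p,P=cloud("scene");cv2.imwrite("pics/s8.png",cv2.resize(p[200:400,290:540,::-1],None,fx=3,fy=3))
E
```

```text
t: 25.35
eef_pos: [0.5163, 0.1574, 0.1655]
tool_rot: [0.001, 0.144, 0.99, -0.001]
contact_force: [3.1, -2.8, 10.0]
gripper_width: 0.263
grasp_force: 40.1
t: 25.98
eef_pos: [0.5751, 0.1914, 0.1655]
tool_rot: [-0.0, 0.143, 0.99, -0.001]
contact_force: [-4.0, -1.5, 11.3]
gripper_width: 0.263
grasp_force: 40.3
t: 26.6
eef_pos: [0.6096, 0.1326, 0.1659]
tool_rot: [0.002, 0.144, 0.99, 0.002]
contact_force: [1.8, 2.9, 5.0]
gripper_width: 0.262
grasp_force: 39.7
26.6 tcp [609.6 132.6 165.9] y [0.284 0.959 0.004] z [ 0.004  0.003 -1.   ] w 0.262 F [1.8 2.9 5. ] g 39.7 q [ 0.23  0.57 -0.75  1.71  0.44  1.04  0.61]
r 48.27076484219999 ang -0.007922044832113229
```

View pics/s8.png

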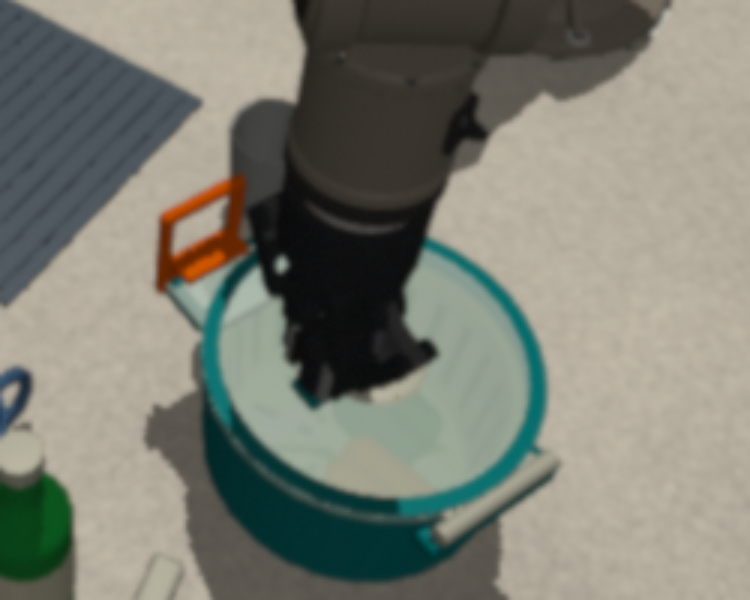

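The clamp stands shut (200,230), the lid is down and the gripper still holds the knob after one full turn. On to turns 2 and 3.

```bash
python3 -m creep '[[-1,-6.4,-13.6,0,0,0,0],[-1,-10.3,-10.9,0,0,0,0],[-1,-13.2,-7.2,0,0,0,0],[-1,-14.8,-2.8,0,0,0,0],[-1,-14.9,1.9,0,0,0,0]]' && python3 -m creep '[[-1,-13.6,6.4,0,0,0,0],[-1,-10.9,10.3,0,0,0,0],[-1,-7.2,13.2,0,0,0,0],[-1,-2.8,14.8,0,0,0,0],[-1,1.9,14.9,0,0,0,0]]' && python3 -m creep '[[-1,6.4,13.6,0,0,0,0],[-1,10.3,10.9,0,0,0,0],[-1,13.2,7.2,0,0,0,0],[-1,14.8,2.8,0,0,0,0],[-1,14.9,-1.9,0,0,0,0]]' && python3 -m creep '[[-1,13.6,-6.4,0,0,0,0],[-1,10.9,-10.3,0,0,0,0],[-1,7.2,-13.2,0,0,0,0],[-1,2.8,-14.8,0,0,0,0],[-1,-1.9,-14.9,0,0,0,0]]'; python3 -c "
from h import *
st()"
```

```text
t: 27.28
eef_pos: [0.5497, 0.0983, 0.1658]
tool_rot: [0.002, 0.145, 0.989, 0.0]
contact_force: [4.2, 2.6, 7.1]
gripper_width: 0.26
grasp_force: 39.9
t: 27.9
eef_pos: [0.5163, 0.1575, 0.1655]
tool_rot: [0.001, 0.144, 0.99, -0.001]
contact_force: [2.7, -4.8, 10.1]
gripper_width: 0.263
grasp_force: 40.2
t: 28.52
eef_pos: [0.575, 0.1914, 0.1655]
tool_rot: [-0.0, 0.143, 0.99, -0.001]
contact_force: [-3.5, -1.8, 11.4]
gripper_width: 0.263
grasp_force: 40.5
t: 29.15
eef_pos: [0.6096, 0.1325, 0.1659]
tool_rot: [0.002, 0.144, 0.99, 0.002]
contact_force: [3.0, 2.3, 5.0]
gripper_width: 0.262
grasp_force: 39.8
29.15 tcp [609.6 132.5 165.9] y [0.284 0.959 0.003] z [ 0.004  0.003 -1.   ] w 0.262 F [3.  2.3 5. ] g 39.8 q [ 0.23  0.57 -0.76  1.71  0.44  1.04  0.61]
```

```bash
python3 -m creep '[[-1,-6.4,-13.6,0,0,0,0],[-1,-10.3,-10.9,0,0,0,0],[-1,-13.2,-7.2,0,0,0,0],[-1,-14.8,-2.8,0,0,0,0],[-1,-14.9,1.9,0,0,0,0]]' && python3 -m creep '[[-1,-13.6,6.4,0,0,0,0],[-1,-10.9,10.3,0,0,0,0],[-1,-7.2,13.2,0,0,0,0],[-1,-2.8,14.8,0,0,0,0],[-1,1.9,14.9,0,0,0,0]]' && python3 -m creep '[[-1,6.4,13.6,0,0,0,0],[-1,10.3,10.9,0,0,0,0],[-1,13.2,7.2,0,0,0,0],[-1,14.8,2.8,0,0,0,0],[-1,14.9,-1.9,0,0,0,0]]' && python3 -m creep '[[-1,13.6,-6.4,0,0,0,0],[-1,10.9,-10.3,0,0,0,0],[-1,7.2,-13.2,0,0,0,0],[-1,2.8,-14.8,0,0,0,0],[-1,-1.9,-14.9,0,0,0,0]]'; python3 -c "
from h import *
st()"
```

```text
t: 29.78
eef_pos: [0.5497, 0.0983, 0.1658]
tool_rot: [0.002, 0.145, 0.989, 0.0]
contact_force: [4.1, 0.8, 5.3]
gripper_width: 0.262
grasp_force: 39.9
t: 30.4
eef_pos: [0.5163, 0.1575, 0.1655]
tool_rot: [0.001, 0.144, 0.99, -0.001]
contact_force: [1.9, -4.0, 8.4]
gripper_width: 0.263
grasp_force: 40.2
t: 31.02
eef_pos: [0.575, 0.1915, 0.1655]
tool_rot: [-0.0, 0.143, 0.99, -0.001]
contact_force: [-4.3, -2.2, 11.4]
gripper_width: 0.264
grasp_force: 40.5
t: 31.65
eef_pos: [0.6096, 0.1325, 0.1659]
tool_rot: [0.002, 0.144, 0.99, 0.002]
contact_force: [2.4, 2.3, 5.9]
gripper_width: 0.264
grasp_force: 39.8
31.65 tcp [609.6 132.5 165.9] y [0.284 0.959 0.003] z [ 0.004  0.003 -1.   ] w 0.264 F [2.4 2.3 5.9] g 39.8 q [ 0.23  0.57 -0.76  1.71  0.45  1.04  0.6 ]
```

Turns 4 and 5 next, plus one extra 18° row at the end.

```bash
python3 -m creep '[[-1,-6.4,-13.6,0,0,0,0],[-1,-10.3,-10.9,0,0,0,0],[-1,-13.2,-7.2,0,0,0,0],[-1,-14.8,-2.8,0,0,0,0],[-1,-14.9,1.9,0,0,0,0]]' && python3 -m creep '[[-1,-13.6,6.4,0,0,0,0],[-1,-10.9,10.3,0,0,0,0],[-1,-7.2,13.2,0,0,0,0],[-1,-2.8,14.8,0,0,0,0],[-1,1.9,14.9,0,0,0,0]]' && python3 -m creep '[[-1,6.4,13.6,0,0,0,0],[-1,10.3,10.9,0,0,0,0],[-1,13.2,7.2,0,0,0,0],[-1,14.8,2.8,0,0,0,0],[-1,14.9,-1.9,0,0,0,0]]' && python3 -m creep '[[-1,13.6,-6.4,0,0,0,0],[-1,10.9,-10.3,0,0,0,0],[-1,7.2,-13.2,0,0,0,0],[-1,2.8,-14.8,0,0,0,0],[-1,-1.9,-14.9,0,0,0,0]]'; python3 -c "
from h import *
st()"
```

```text
t: 32.28
eef_pos: [0.5498, 0.0983, 0.1658]
tool_rot: [0.002, 0.145, 0.989, 0.0]
contact_force: [4.2, 2.4, 7.0]
gripper_width: 0.264
grasp_force: 39.9
t: 32.9
eef_pos: [0.5163, 0.1574, 0.1655]
tool_rot: [0.001, 0.144, 0.99, -0.001]
contact_force: [2.8, -4.1, 9.5]
gripper_width: 0.266
grasp_force: 40.2
t: 33.52
eef_pos: [0.575, 0.1914, 0.1655]
tool_rot: [-0.0, 0.143, 0.99, -0.001]
contact_force: [-4.2, -2.4, 10.3]
gripper_width: 0.257
grasp_force: 40.5
t: 34.15
eef_pos: [0.6096, 0.1325, 0.1659]
tool_rot: [0.002, 0.144, 0.99, 0.002]
contact_force: [1.7, 2.7, 5.2]
gripper_width: 0.263
grasp_force: 39.8
34.15 tcp [609.6 132.5 165.9] y [0.284 0.959 0.004] z [ 0.004  0.003 -1.   ] w 0.263 F [1.7 2.7 5.2] g 39.8 q [ 0.24  0.57 -0.77  1.71  0.45  1.04  0.6 ]
```

```bash
python3 -m creep '[[-1,-6.4,-13.6,0,0,0,0],[-1,-10.3,-10.9,0,0,0,0],[-1,-13.2,-7.2,0,0,0,0],[-1,-14.8,-2.8,0,0,0,0],[-1,-14.9,1.9,0,0,0,0]]' && python3 -m creep '[[-1,-13.6,6.4,0,0,0,0],[-1,-10.9,10.3,0,0,0,0],[-1,-7.2,13.2,0,0,0,0],[-1,-2.8,14.8,0,0,0,0],[-1,1.9,14.9,0,0,0,0]]' && python3 -m creep '[[-1,6.4,13.6,0,0,0,0],[-1,10.3,10.9,0,0,0,0],[-1,13.2,7.2,0,0,0,0],[-1,14.8,2.8,0,0,0,0],[-1,14.9,-1.9,0,0,0,0]]' && python3 -m creep '[[-1,13.6,-6.4,0,0,0,0],[-1,10.9,-10.3,0,0,0,0],[-1,7.2,-13.2,0,0,0,0],[-1,2.8,-14.8,0,0,0,0],[-1,-1.9,-14.9,0,0,0,0]]' && python3 -m creep '[[-1,-6.4,-13.6,0,0,0,0],[-1,0,0,0,0,0,0]]'; python3 -c "
from h import *
st()"
```

```text
t: 34.78
eef_pos: [0.5497, 0.0983, 0.1658]
tool_rot: [0.002, 0.145, 0.989, 0.0]
contact_force: [3.5, 1.9, 6.3]
gripper_width: 0.26
grasp_force: 39.9
t: 35.4
eef_pos: [0.5164, 0.1574, 0.1655]
tool_rot: [0.001, 0.145, 0.99, -0.001]
contact_force: [3.1, -3.2, 9.3]
gripper_width: 0.265
grasp_force: 40.2
t: 36.02
eef_pos: [0.575, 0.1914, 0.1655]
tool_rot: [-0.0, 0.143, 0.99, -0.001]
contact_force: [-4.3, -1.7, 11.5]
gripper_width: 0.266
grasp_force: 40.5
t: 36.65
eef_pos: [0.6096, 0.1325, 0.1659]
tool_rot: [0.002, 0.144, 0.99, 0.002]
contact_force: [2.5, 2.9, 5.0]
gripper_width: 0.264
grasp_force: 39.8
t: 36.9
eef_pos: [0.602, 0.1163, 0.1657]
tool_rot: [0.001, 0.145, 0.989, -0.001]
contact_force: [0.8, -2.7, 9.3]
gripper_width: 0.267
grasp_force: 40.3
36.9 tcp [602.  116.3 165.7] y [ 0.287  0.958 -0.001] z [ 0.001 -0.001 -1.   ] w 0.267 F [ 0.8 -2.7  9.3] g 40.3 q [ 0.27  0.56 -0.77  1.73  0.45  1.03  0.62]
```

```bash
python3 -m creep '[[0.3,0,0,0,0,0,0],[0.3,0,0,0,0,0,0],[0.3,0,0,0,0,0,0],[0.3,0,0,30,0,0,0],[0.3,0,0,35,0,0,0]]' && python3 -m creep '[[0,0,0,27,0,0,0],[-0.2,-9,-26,0,0,0,0],[-0.2,-9,-25,0,0,0,0],[-0.2,-9,-25,0,0,0,0],[-0.2,-8,-25,0,0,0,0]]' && python3 -m creep '[[-0.2,0,0,0,0,0,0],[-0.2,0,0,0,0,0,0]]'
python3 - <<'E'
from h import *
st()
c0=np.array([.5632,.1458]);c,s=np.cos(-.285),np.sin(-.285)
L=lambda Q:np.c_[(Q[:,:2]-c0)@[c,s],(Q[:,:2]-c0)@[-s,c],Q[:,2]]*1000
p,P=cloud("scene","pics/scene9.png");Q=L(P.reshape(-1,3));dark=(p.max(2)<70).ravel()
k=Q[dark&(np.hypot(Q[:,0],Q[:,1])<80)&(Q[:,2]>185)&(Q[:,2]<200)];print("knob",len(k),k.mean(0).round(1))
E
```

```text
t: 37.52
eef_pos: [0.6014, 0.1181, 0.2292]
tool_rot: [-0.001, 0.144, 0.99, -0.0]
contact_force: [1.2, 0.9, -1.0]
gripper_width: 0.65
grasp_force: 0.0
t: 38.15
eef_pos: [0.5665, 0.0166, 0.2561]
tool_rot: [-0.0, 0.144, 0.99, -0.0]
contact_force: [-0.2, -0.2, 0.4]
gripper_width: 0.395
grasp_force: 0.0
t: 38.4
eef_pos: [0.5672, 0.0182, 0.2565]
tool_rot: [-0.0, 0.144, 0.99, 0.0]
contact_force: [-0.3, 0.2, 0.6]
gripper_width: 0.405
grasp_force: 0.0
38.4 tcp [567.2  18.2 256.5] y [0.284 0.959 0.001] z [ 0.     0.001 -1.   ] w 0.405 F [-0.3  0.2  0.6] g 0.0 q [ 0.51  0.39 -0.83  1.75  0.31  1.14  0.87]
knob 136 [ 47.6 -13.5 193.5]
```

```bash
python3 -m creep '[[-0.2,0,-3,-28,0,0,0],[-0.2,0,0,-28,0,0,0],[-0.2,0,0,-27,0,0,0],[-0.2,0,0,0,0,0,0]]'; python3 -m creep '[[-1,0,0,0,0,0,0],[-1,0,0,0,0,0,0],[-1,0,0,0,0,0,0]]' 25; python3 -c "
from h import *
st()"
```

```text
t: 38.95
eef_pos: [0.5659, 0.0153, 0.1717]
tool_rot: [-0.002, 0.143, 0.99, 0.0]
contact_force: [-0.0, -0.3, 0.6]
gripper_width: 0.4
grasp_force: 0.0
t: 39.33
eef_pos: [0.5673, 0.0125, 0.1746]
tool_rot: [0.0, 0.145, 0.989, -0.001]
contact_force: [-2.2, -4.2, 1.7]
gripper_width: 0.105
grasp_force: 24.6
39.33 tcp [567.3  12.5 174.6] y [ 0.286  0.958 -0.003] z [ 0.    -0.003 -1.   ] w 0.105 F [-2.2 -4.2  1.7] g 24.6 q [ 0.47  0.48 -0.78  1.83  0.4   1.    0.8 ]
```

```bash
python3 -m creep '[[-1,-3.4,-11.7,-0.9,0,0,0],[-1,-3.3,-11.4,-3,0,0,0],[-1,-3.1,-10.8,-4.9,0,0,0],[-1,-2.9,-9.8,-6.8,0,0,0]]' && python3 -m creep '[[-1,-2.5,-8.5,-8.4,0,0,0],[-1,-2.1,-7.1,-9.8,0,0,0],[-1,-1.6,-5.4,-10.9,0,0,0],[-1,-1,-3.5,-11.4,0,0,0],[-1,0,0,0,0,0,0]]'; python3 -c "
from h import *
st()"
```

```text
t: 39.83
eef_pos: [0.5554, -0.0287, 0.1593]
tool_rot: [0.001, 0.144, 0.99, 0.001]
contact_force: [1.3, 7.4, -0.9]
gripper_width: 0.104
grasp_force: 25.2
t: 40.45
eef_pos: [0.5473, -0.0547, 0.1162]
tool_rot: [-0.0, 0.144, 0.99, 0.0]
contact_force: [3.6, 1.1, -1.7]
gripper_width: 0.103
grasp_force: 27.0
40.45 tcp [547.3 -54.7 116.2] y [ 0.285  0.958 -0.   ] z [-0.001  0.    -1.   ] w 0.103 F [ 3.6  1.1 -1.7] g 27.0 q [ 0.56  0.52 -0.74  1.92  0.45  0.87  0.87]
```

```bash
python3 -m creep '[[-1,-0.3,-1,-5,0,0,0],[-1,-0.2,-0.5,-5,0,0,0]]' && python3 -m creep '[[-0.3,0,0,0,0,0,0],[-0.3,0,0,0,0,0,0],[-0.3,0,0,0,0,0,0],[-0.3,0,0,35,0,0,0],[-0.2,0,0,40,0,0,0]]' && python3 -m creep '[[-0.2,0,0,40,0,0,0],[-0.2,-12,29,24,0,0,0],[-0.2,-13,30,0,0,0,0],[-0.2,-13,30,0,0,0,0],[-0.2,-12,30,0,0,0,0]]' && python3 -m creep '[[-0.2,0,0,0,0,0,0],[-0.2,0,0,0,0,0,0]]'
python3 - <<'E'
from h import *
st()
p,P=cloud("scene");cv2.imwrite("pics/s10.png",cv2.resize(p[200:400,250:500,::-1],None,fx=2.4,fy=2.4))
E
```

```text
t: 40.7
eef_pos: [0.5469, -0.0563, 0.1074]
tool_rot: [0.0, 0.144, 0.99, -0.001]
contact_force: [1.5, -0.4, 2.2]
gripper_width: 0.105
grasp_force: 27.8
t: 41.32
eef_pos: [0.546, -0.0555, 0.1826]
tool_rot: [-0.001, 0.144, 0.99, 0.0]
contact_force: [0.1, 0.1, 1.0]
gripper_width: 0.401
grasp_force: 0.0
t: 41.95
eef_pos: [0.4961, 0.0644, 0.2465]
tool_rot: [0.0, 0.144, 0.99, -0.0]
contact_force: [0.7, 1.0, 0.6]
gripper_width: 0.4
grasp_force: 0.0
t: 42.2
eef_pos: [0.4969, 0.0628, 0.2463]
tool_rot: [0.0, 0.144, 0.99, -0.0]
contact_force: [0.1, -0.0, -0.4]
gripper_width: 0.401
grasp_force: 0.0
42.2 tcp [496.9  62.8 246.3] y [ 0.285  0.958 -0.001] z [-0.    -0.001 -1.   ] w 0.401 F [ 0.1 -0.  -0.4] g 0.0 q [ 0.51  0.29 -0.9   1.9   0.26  1.07  0.79]
```

View pics/s10.png

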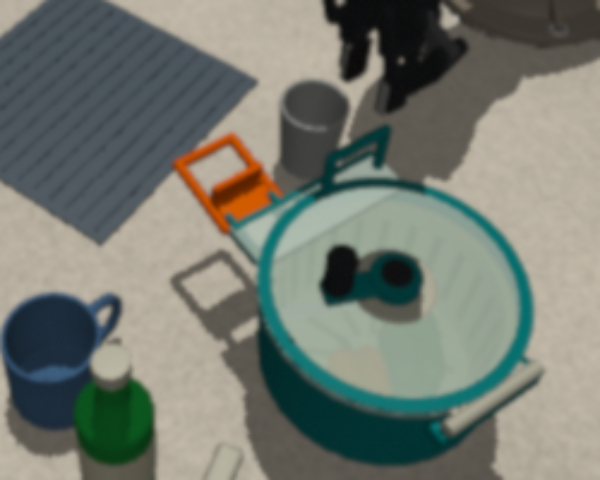

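The clamp lies open (225,185) and the lid is still down. Gripping the lid handle.

```bash
python3 -m creep '[[-0.2,0,0,-28,0,0,0],[-0.2,0,0,-28,0,0,0],[-0.2,0,0,-24,0,0,0],[-0.2,0,0,0,0,0,0]]'; python3 -m creep '[[-1,0,0,0,0,0,0],[-1,0,0,0,0,0,0],[-1,0,0,0,0,0,0]]' 30; python3 -m creep '[[-1,2,6.8,22.7,0,0,0],[-1,2.7,9.2,21.8,0,0,0],[-1,3.4,11.5,20.6,0,0,0],[-1,4,13.6,19.1,0,0,0],[-1,4.6,15.6,17.4,0,0,0]]'; python3 -c "
from h import *
st()"
```

```text
t: 42.75
eef_pos: [0.4958, 0.0622, 0.1647]
tool_rot: [-0.002, 0.145, 0.989, -0.0]
contact_force: [0.7, -0.1, 0.2]
gripper_width: 0.402
grasp_force: 0.0
t: 43.12
eef_pos: [0.4972, 0.0618, 0.1673]
tool_rot: [0.001, 0.145, 0.989, -0.001]
contact_force: [-1.8, -5.9, 3.2]
gripper_width: 0.099
grasp_force: 29.3
t: 43.75
eef_pos: [0.5133, 0.1169, 0.2689]
tool_rot: [-0.0, 0.145, 0.989, -0.003]
contact_force: [-0.6, -7.6, 0.5]
gripper_width: 0.104
grasp_force: 29.4
43.75 tcp [513.3 116.9 268.9] y [ 0.288  0.958 -0.006] z [-0.001 -0.006 -1.   ] w 0.104 F [-0.6 -7.6  0.5] g 29.4 q [ 0.4   0.32 -0.9   1.82  0.28  1.14  0.68]
```

```bash
python3 -m creep '[[-1,5.1,17.4,15.5,0,0,0],[-1,5.5,18.9,13.4,0,0,0],[-1,5.9,20.2,11.1,0,0,0],[-1,6.2,21.3,8.7,0,0,0],[-1,6.5,22.1,6.1,0,0,0]]' && python3 -m creep '[[-1,6.6,22.6,3.5,0,0,0],[-1,6.7,22.8,0.9,0,0,0],[-1,6.7,22.8,-1.8,0,0,0],[-1,6.6,22.5,-4.5,0,0,0],[-1,0,0,0,0,0,0]]'; python3 -c "
from h import *
st()"
```

```text
t: 44.38
eef_pos: [0.5435, 0.2193, 0.3249]
tool_rot: [0.001, 0.145, 0.989, -0.001]
contact_force: [-0.1, -4.4, 2.5]
gripper_width: 0.103
grasp_force: 29.8
t: 45.0
eef_pos: [0.5707, 0.3127, 0.3221]
tool_rot: [0.001, 0.143, 0.99, 0.002]
contact_force: [4.3, 2.0, 0.8]
gripper_width: 0.104
grasp_force: 29.9
45.0 tcp [570.7 312.7 322.1] y [0.284 0.959 0.004] z [ 0.003  0.003 -1.   ] w 0.104 F [4.3 2.  0.8] g 29.9 q [ 0.    0.51 -0.88  1.46  0.39  1.35  0.38]
```

```bash
python3 -m creep '[[-0.25,0,0,0,0,0,0],[-0.25,0,0,0,0,0,0],[-0.25,0,0,0,0,0,0],[-0.25,0,0,25,0,0,0],[-0.25,0,0,30,0,0,0]]' && python3 -m creep '[[-0.25,0,0,35,0,0,0],[-0.25,-10,-30,25,0,0,0],[-0.25,-20,-50,0,0,0,0],[-0.25,-20,-50,0,0,0,0],[-0.25,-20,-50,0,0,0,0]]' && python3 -m creep '[[-0.25,-20,-50,0,0,0,0],[-0.25,-10,-50,0,0,0,0],[-0.25,0,-50,0,0,0,0],[-0.25,0,0,0,0,0,0],[-0.25,0,0,0,0,0,0]]'
python3 - <<'E'
from h import *
st()
p,P=cloud("scene");cv2.imwrite("pics/s11.png",p[:,:,::-1])
H=hsv(p);c0=np.array([.5632,.1458]);c,s=np.cos(-.285),np.sin(-.285)
m=(H[...,0]>75)&(H[...,0]<100)&(H[...,1]>80)&(P[...,2]>.33)&(P[...,2]<.36)&(P[...,1]>.2)&(P[...,1]<.4)
Q=P[m];l=np.c_[(Q[:,:2]-c0)@[c,s],(Q[:,:2]-c0)@[-s,c],Q[:,2]]*1000;print(np.percentile(l,[5,50,95],axis=0).round())
E
```

```text
t: 45.62
eef_pos: [0.5689, 0.3102, 0.3759]
tool_rot: [-0.001, 0.144, 0.99, -0.001]
contact_force: [0.9, 0.5, 0.1]
gripper_width: 0.374
grasp_force: 0.0
t: 46.25
eef_pos: [0.4984, 0.1291, 0.4357]
tool_rot: [-0.0, 0.144, 0.99, -0.0]
contact_force: [-0.4, -1.9, 0.2]
gripper_width: 0.375
grasp_force: 0.0
t: 46.88
eef_pos: [0.4691, -0.0185, 0.4359]
tool_rot: [0.0, 0.144, 0.99, 0.0]
contact_force: [0.6, 0.4, 0.4]
gripper_width: 0.376
grasp_force: 0.0
46.88 tcp [469.1 -18.5 435.9] y [0.285 0.959 0.   ] z [ 0.  0. -1.] w 0.376 F [0.6 0.4 0.4] g 0.0 q [ 0.71  0.05 -0.82  1.67  0.04  1.43  1.17]
[[-68. 118. 336.]
 [-16. 133. 341.]
 [ 43. 166. 353.]]
```

View pics/s11.png

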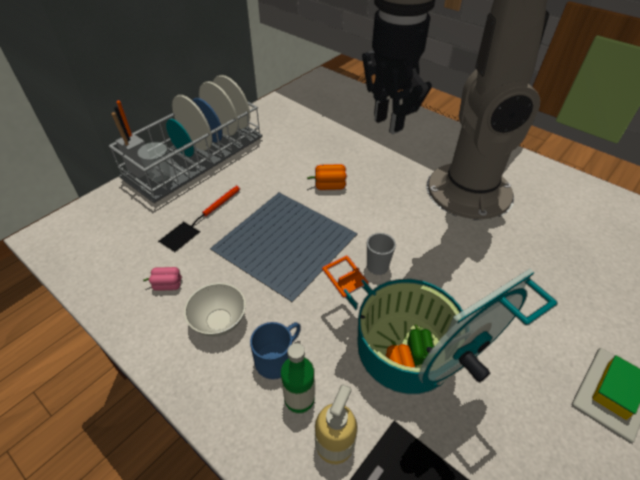

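The lid stands upright (490,330), the clamp is open (345,275) and both peppers lie in the basket (400,355 and 420,342). The other things are where they were and the arm is clear. Handing in.

```bash
python3 -c "
from station import *
print(hand_in())"
```

```text
the job is handed in; nothing more can be done
None
```

The job is handed in, with no verdict shown: both peppers present (orange and green) are in the basket, the clamped crank had just over five clockwise turns at about 2.5 rad/s, and the clamp is open with the lid upright.

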